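Set out the sauce tubs under the half-open cover and start the bell timer

ROBOT

A 6-joint arm with a two-finger parallel gripper is mounted at the origin on the work surface. World frame = base frame: x ahead of the robot, y to its left, z up, the work surface at z = 0. Lengths are in m, angles in rad, forces in N, time in s.
With the tool pointing down it reaches from about 0.35 to 0.975 m from the base axis. Payload 17.4 kg.
Tool frame: the origin (TCP) lies where the fingers leave the gripper's body, on its centre line; the fingertips stand 73 mm ahead of it and the grasp point (between the pads) lies 54 mm ahead of it; z points along the fingers, y is the line along which they close (so a half turn about z gives the same grasp; the last joint's range is limited). The gripper opens to 85 mm and grips with 20 to 120 N. Pads are 22 mm wide; open, the fingers measure 114 mm over their backs; the gripper's body (76 mm by 85 mm) begins 54 mm behind the grasp point. The pads swing forward as they close: fully open they stand 13 mm farther back than shut.
Start: joints at [1.123, 0.116, 1.442, -0, 1.584, -0.038], TCP at [0.269, 0.619, 0.304] pointing down, gripper open.
Joint ranges: [-2.83, 2.83], [-0.83, 2.19], [0.07, 2.5], [-1.14, 4.28], [0.01, 3], [-2.97, 2.97]. Speed limits (rad/s): [1.89, 1.89, 2.22, 3.14, 3.14, 3.14].

INTERFACE

Orientations are given as [roll, pitch, yaw] about the fixed x, y, z axes, in that order (R = Rz(yaw) Ry(pitch) Rx(roll)).
In Python, from workcell import readout, optics, workorder gives the robot as it stands.
- The arm moves only by the tool arm_command, never from a script. Its argument "steps" is a list of rows, each a list of 3 entries, a list of its own where there are three numbers: the shift along the tool's x, y, z in m, then the turn, a rotation vector about the tool's x, y, z in rad, then the closure in counts, from 0 (fully open) to 255 (shut). A call has exactly 5 rows; each row shifts and turns the commanded pose from where the row before left it, along the tool's axes as they then stand; what a row does not reach is not made up. A row lasts 1/12 s, in which the tool goes at most 41.7 mm and 7.16 degrees, less where a joint would pass 70% of its speed; a pose out of reach is approached as far as the arm can. A call is refused whole if a number of a shift passes 0.0417 or a number of a turn 0.125, either way. A call with a gripper value outside its range is refused whole. The fingers move at their own pace and stop on an object; "squeeze" is the grip in N (left out, the last holds). Time passes only in rows, so rows that do not move let the fingers close, or fill a call up. It gives the time, the measured TCP pose, the force, the opening and the grip force at its end, in the units of the state.
- readout.read_state(): the state, without advancing time (a new reading comes with each control period).
- optics.camera(name): name is "scene" or "top"; returns (picture, depth): 384x512x3 uint8, red, green, blue; 384x512 float32, m along the optical axis (not along the pixel's ray), 0 where there is no reading.
- optics.calibration(name): a dict with "mtx" (3x3 intrinsics, pixels), "R" (3x3) and "t" (3): a world point X has camera coordinates R X + t. Camera axes: x right, y down, z forward; pixel columns grow to the right and rows downward; lengths in m; the calibration is good to about 2 mm. A picture is of the moment at which its call begins. calibration takes no time and is no camera call.
- workorder.close_job(): hands the job in; it is judged then, once.
The state is a dict: "time": time; "joints": joint angles; "qd": joint speeds; "effort": joint torques, N m; "tcp_pos": TCP position; "orientation": TCP orientation; "ft_force": force on the tool from outside, world axes, zero at the start; "moment": the same for the moment, N m; "grip_width": finger opening in m; "grasp_force": force on a finger pad.
Only numpy, scipy, OpenCV 4.12 (cv2) and the standard library are available. Lean on these libraries where they do the work, as an engineer would, in place of code of your own. Each camera call takes 0.05 s, during which the arm holds its last target. There are 200 camera calls.

TASK

Set the sauce tubs out for lunch: fold the serving box's cover fully back, stand every sauce tub upright on the floor of the box, then fold the cover down to half open (about 45 degrees) as a sneeze guard. After that wind the bell timer past its top mark (30 minutes) and turn it back down to 10 minutes; do not knock over the tumbler or the sauce bottle that stand among the tubs.

Things in the scene. Friction and masses are not known exactly. Their poses are not given: they have to be found in the camera images.
- box: clear open-topped serving box, white rim, blue strip on front and back, fixed to the counter, 140 (x) by 310 (y) by 62 mm high outside, walls and floor 5 mm thick (inside 130 by 300 mm); origin at the centre of its underside, x points away from the robot (turned a few degrees), y along its length. Cover hinged along the far (+x) top edge
- cover (a joint): angle of the box's clear 140 by 310 by 5 mm cover, rad: 0 is shut, flat on the rim; grows as it is lifted and swings away from the robot; 0.785 is half open (45 degrees); stop, fully back, at 1.9. The hinge is stiff: the cover stays at any angle it is left at and takes about 2 to 3 N at the bar to move. Starts 0 to 0.2
- cover_bar (a point): middle of the cover's blue handle bar: round, 10 mm thick, 108 mm long, parallel to the hinge, 180 mm from the hinge line, on two arms (50 mm either side) 40 mm beyond the cover's free edge, in its plane. Pinch it from above at any cover angle, fingers closing along the box's x; it turns in the grip as the cover swings. Shut, it lies 40 mm in front of the box, about 65 mm up
- cover_hinge (a point): middle of the cover's hinge line, at the box's far top edge: 70 mm along the box's x from the box origin, 63 mm high; the hinge line runs along the box's y
- timer: bell timer: round white body 90 mm across, 30 mm high, fixed; origin at the centre of its underside. Black marks run from 0 to 30 minutes over a half turn, 6 degrees a minute: short every minute, longer every 5, the ends 0 and 30 thick. The 0 mark lies to the body's -x, 15 to +y, 30 (top mark) to +x; no marks on the -y half
- dial (a joint): angle of the timer's dial, rad, growing clockwise seen from above: 0.1047 a minute, 0 at the 0 mark, 1.047 at 10 minutes, 3.142 at the top mark of 30; stops at 0 and 3.6. The dial stays where it is left (it does not run down here) and takes about 0.04 N m to turn. Starts 0 to 0.4
- dial_grip (a point): point on the dial's axis at grip height, 60 mm above the counter. The dial is a steel disc with a black bar grip across it, 52 mm long, 14 mm thick, from 36 to 68 mm above the counter; a white line on top and a small black nib mark its pointer end (the body's -x end at dial angle 0). The point's x axis lies along the bar, away from the pointer end
- tub1: covered sauce tub: upright plain white cylinder, 46 mm across, 40 mm tall, 50 to 100 g, with a thin clear rim and a grey disc on its lid; origin at the centre of its underside, z up. All are alike; two to four are present (None for absent ones). They start standing on the counter near a tumbler and a sauce bottle
- tub2: covered sauce tub: upright plain white cylinder, 46 mm across, 40 mm tall, 50 to 100 g, with a thin clear rim and a grey disc on its lid; origin at the centre of its underside, z up. All are alike; two to four are present (None for absent ones). They start standing on the counter near a tumbler and a sauce bottle
- tub3: covered sauce tub: upright plain white cylinder, 46 mm across, 40 mm tall, 50 to 100 g, with a thin clear rim and a grey disc on its lid; origin at the centre of its underside, z up. All are alike; two to four are present (None for absent ones). They start standing on the counter near a tumbler and a sauce bottle
- tub4: covered sauce tub: upright plain white cylinder, 46 mm across, 40 mm tall, 50 to 100 g, with a thin clear rim and a grey disc on its lid; origin at the centre of its underside, z up. All are alike; two to four are present (None for absent ones). They start standing on the counter near a tumbler and a sauce bottle
- cruet: sauce bottle of amber glass with a steel cap, 52 mm across and 125 mm tall, standing among the tubs; not to be knocked over; origin at the centre of its underside
- tumbler: clear drinking tumbler, 66 mm across the rim and 85 mm tall, standing among the tubs; not to be knocked over; origin at the centre of its underside

How it is judged:
By the outcome, as a careful person would: the job done as asked, in the order asked, and still so for the second after the job is handed in, with the robot touching nothing.
Of tub1, tub2, tub3, tub4 only 2 to 4 are there at a start; the rules pass over those that are not, and their reading is None.
At some moment in a run one of tub1, tub2, tub3, tub4 may be knocked a few centimetres aside while the robot is not near it.
It also fails if it takes over 210 s, if anything falls off the work surface, if the arm or the gripper's body presses on something with over 40 N, if the wrist force passes 120 N, or if a joint passes its speed limit or range.

## Working session

There is one attempt and no reset: what is moved stays moved. The work goes in short steps, Python scripts to look and compute and a tool call to move; the robot and the scene stay as the last step left them, time stands still between calls to the robot, and variables do not carry over. Pictures are saved under pics/ and viewed, at most 14 in all, crops included, and the job is handed in when it is done.

Besides the shell and the picture viewer there is one more tool, called after "Request:" by a JSON object that holds its "name" and its "arguments". arm_command: Moves the arm, as the interface text tells. Its arguments: {"type":"object","properties":{"steps":{"type":"array"},"squeeze":{"type":"number"}},"required":["steps"]}

```bash
ls; mkdir -p pics
python3 - <<'E'
from workcell import readout, optics
import cv2,numpy as np
print(readout.read_state())
for n in("scene","top"):
    p,d=optics.camera(n); c=optics.calibration(n)
    print(n,c["mtx"].tolist(),(-c["R"].T@c["t"]).round(3),c["R"].round(3).tolist())
    np.savez(f"pics/{n}0.npz",p=p,d=d)
    cv2.imwrite(f"pics/{n}0.png",cv2.resize(p[...,::-1],(768,576),interpolation=cv2.INTER_CUBIC))
E
```

```text
pics
{'time': 0.0, 'joints': array([ 1.12323847e+00,  1.16502207e-01,  1.44227830e+00,  6.12402107e-06,
        1.58398764e+00, -3.77969846e-02]), 'qd': array([-0.00040418, -0.00102852,  0.00032969,  0.00015492, -0.00159761,
       -0.00041135]), 'effort': array([-1.27651387e-03, -7.31976485e+01, -6.32488561e+01, -1.70267217e-04,
        6.19261904e-03,  1.82178134e-06]), 'tcp_pos': array([0.26887291, 0.61902398, 0.30314309]), 'orientation': array([-3.14041824e+00, -5.05385328e-05,  2.73183183e+00]), 'ft_force': array([ 0.20136194, -0.11017801, -0.44688048]), 'moment': array([ 0.02317836, -0.00492476,  0.00116363]), 'grasp_force': 0.0, 'grip_width': 0.08548068102262588}
scene [[354.5992696502148, 0.0, 257.90426949052926], [0.0, 354.5992696502148, 188.60150112557204], [0.0, 0.0, 1.0]] [ 1.11  -0.378  0.646] [[0.449, 0.894, 0.009], [0.615, -0.302, -0.728], [-0.648, 0.332, -0.685]]
top [[400.6918544555673, 0.0, 253.78025961125485], [0.0, 400.6918544555673, 187.69273817058257], [0.0, 0.0, 1.0]] [ 0.471 -0.089  1.009] [[0.001, -1.0, 0.02], [-0.997, -0.003, -0.074], [0.074, -0.02, -0.997]]
```

View pics/top0.png

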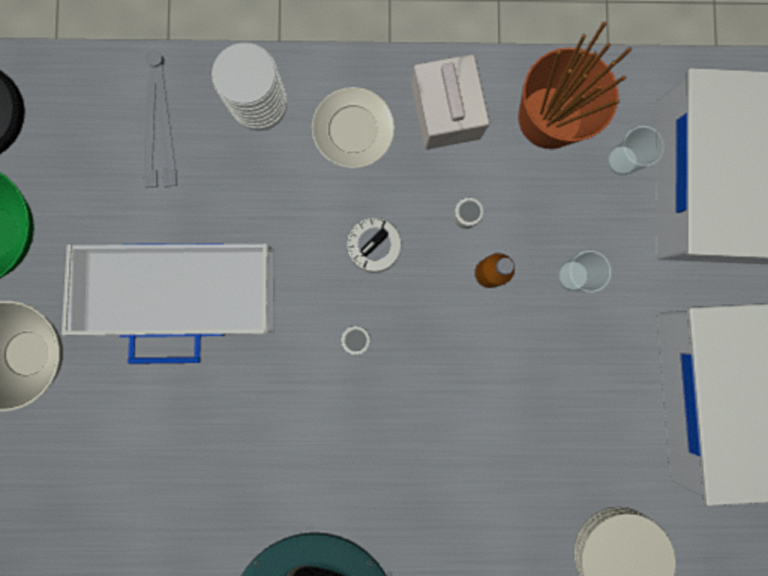

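View pics/scene0.png

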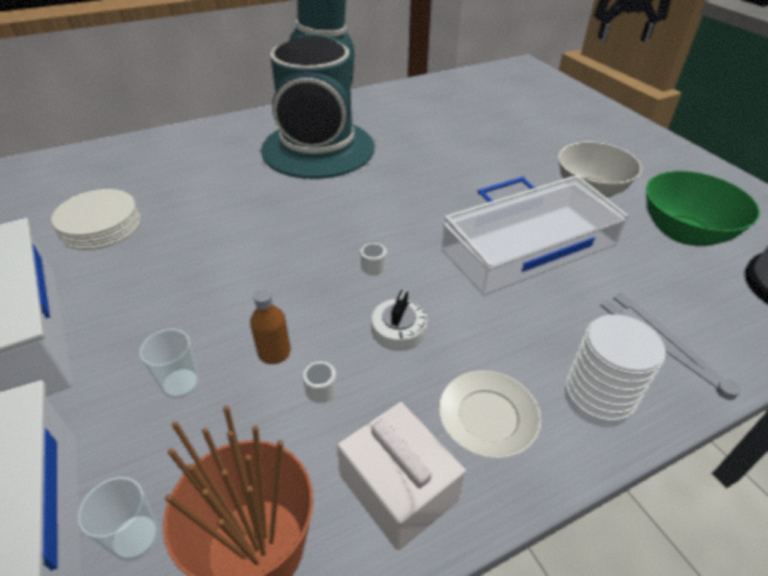

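The top picture shows the box with its cover near shut: bar at about (165,361), rim corners at (68,246), (268,246), (268,332) and (64,332). The timer is at (373,245), the tubs at (469,212) and (355,340), the bottle base near (488,272) and the tumbler base near (573,276). The scene view shows the same two tubs, at (373,257) and (319,380). I'll measure these next.

```bash
cat > h.py <<'E'
import numpy as np,cv2
from workcell import readout,optics
C={n:optics.calibration(n) for n in("scene","top")}
def ray(n,px,z):
    c=C[n]; o=-c["R"].T@c["t"]; d=c["R"].T@np.linalg.solve(c["mtx"],[px[0],px[1],1.]); return (o+d*(z-o[2])/d[2])
def proj(n,X):
    c=C[n]; v=c["R"]@np.asarray(X,float)+c["t"]; v=c["mtx"]@v; return v[:2]/v[2]
def cents(mask,amin=15):
    k,l,s,c=cv2.connectedComponentsWithStats(mask.astype(np.uint8))
    return [(c[i].round(1),s[i].tolist()) for i in range(1,k) if s[i][4]>=amin]
E
python3 - <<'E'
from h import *
T=np.load("pics/top0.npz"); S=np.load("pics/scene0.npz")
for n,I in(("top",T),("scene",S)):
    hsv=cv2.cvtColor(I["p"],cv2.COLOR_RGB2HSV)
    b=(hsv[...,0]>105)&(hsv[...,0]<125)&(hsv[...,1]>170)
    print(n,"blue",[(c,s) for c,s in cents(b)])
    for nm,px in ({"tubA":(469,212),"tubB":(355,340)} if n=="top" else {"tubB":(373,251),"tubA":(320,374)}).items():
        x,y=int(px[0]/1.5),int(px[1]/1.5)
        # grey lid disc: within 12 px, darker than the white
        w=I["p"][y-12:y+13,x-12:x+13].astype(int); v=w.max(2); sat=v-w.min(2)
        m=np.zeros_like(v,bool); m[:]=v>185
        cc=cents(m,10); print(nm,[(c+[x-12,y-12],s) for c,s in cc],[ray(n,c+[x-12,y-12],.04).round(3) for c,s in cc])
crop=lambda I,x,y,r:cv2.resize(I["p"][y-r:y+r,x-r:x+r,::-1],(390,390),interpolation=cv2.INTER_CUBIC)
cv2.imwrite("pics/tim.png",np.hstack([crop(T,249,163,26),crop(S,266,213,26)]))
for nm,px,z in(("timer rim top",(373,245),.03),("rimFL",(64,332),.062),("rimFR",(268,332),.062),("rimBL",(68,246),.062),("rimBR",(268,246),.062),("bar",(165,361),.065),("tumb base",(573,276),0),("tumb rim",(592,271),.085),("cap",(506,265),.125)):
    print(nm,ray("top",np.array(px)/1.5,z).round(3))
print("sc bar",ray("scene",np.array((506,186))/1.5,.065).round(3),"tumbase",ray("scene",np.array((180,382))/1.5,0).round(3),"cap",ray("scene",np.array((264,298))/1.5,.125).round(3))
E
```

```text
top blue [(array([454.3, 109.3]), [451, 76, 7, 65, 387]), (array([110.9, 235.3]), [86, 223, 58, 19, 258]), (array([460. , 269.2]), [454, 236, 13, 68, 416])]
tubA [] []
tubB [(array([232.7, 233.1]), [5, 15, 10, 7, 15])] [array([ 0.433, -0.058,  0.04 ])]
scene blue [(array([333.4, 124.3]), [320, 119, 34, 14, 49]), (array([371.4, 169.3]), [350, 160, 44, 19, 150]), (array([ 27.3, 189.7]), [24, 169, 8, 42, 107]), (array([ 33.1, 335.3]), [30, 288, 7, 91, 578])]
tubB [] []
tubA [(array([214.7, 251.1]), [1, 5, 22, 16, 59])] [array([ 0.667, -0.252,  0.04 ])]
timer rim top [ 0.604 -0.096  0.03 ]
rimFL [0.461 0.385 0.062]
rimFR [0.461 0.068 0.062]
rimBL [0.596 0.384 0.062]
rimBR [0.597 0.07  0.062]
bar [0.416 0.226 0.065]
tumb base [ 0.556 -0.435  0.   ]
tumb rim [ 0.557 -0.436  0.085]
cap [ 0.562 -0.293  0.125]
sc bar [0.413 0.242 0.065] tumbase [ 0.555 -0.435  0.   ] cap [ 0.569 -0.292  0.125]
```

View pics/tim.png

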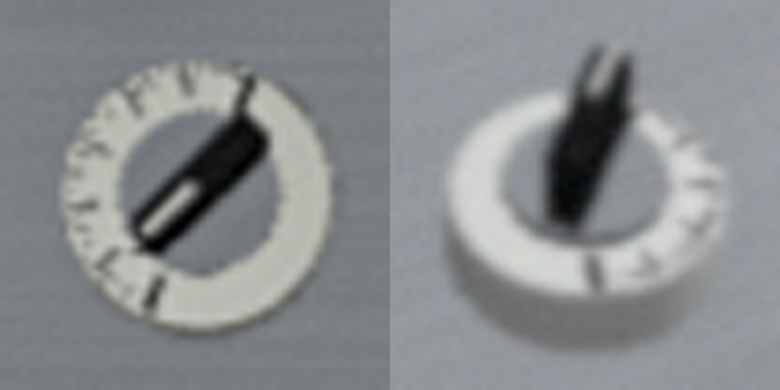

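```bash
cat >> h.py <<'E'
def tri(a,b):
    P=[C[n]["mtx"]@np.c_[C[n]["R"],C[n]["t"]] for n in("top","scene")]
    X=cv2.triangulatePoints(P[0],P[1],np.array(a,float).reshape(2,1),np.array(b,float).reshape(2,1))[:,0]; X=X[:3]/X[3]
    return X,np.hypot(*(proj("top",X)-a)),np.hypot(*(proj("scene",X)-b))
def cloud(n,d):
    v,u=np.mgrid[:384,:512]; c=C[n]
    r=np.linalg.inv(c["mtx"])@np.stack([u.ravel(),v.ravel(),np.ones(u.size)])*d.ravel()
    return (c["R"].T@(r-np.reshape(c["t"],(3,1)))).T.reshape(384,512,3)
def tubs(n,d,amin=25):
    W=cloud(n,d); m=(d>0)&(abs(W[...,2]-.04)<.007)&(W[...,0]>.35)&(W[...,0]<.9)&(abs(W[...,1]+.2)<.32)
    k,l,s,c=cv2.connectedComponentsWithStats(m.astype(np.uint8))
    return [(W[l==i].min(0)/2+W[l==i].max(0)/2,np.ptp(W[l==i],axis=0),int(s[i][4])) for i in range(1,k) if s[i][4]>=amin]
E
python3 - <<'E'
from h import *
np.set_printoptions(precision=3,suppress=True)
T=np.load("pics/top0.npz"); S=np.load("pics/scene0.npz")
for n,I in(("top",T),("scene",S)):
    for t in tubs(n,I["d"]): print(n,*t)
p=T["p"]; hsv=cv2.cvtColor(p,cv2.COLOR_RGB2HSV)
b=((hsv[...,0]>105)&(hsv[...,0]<128)&(hsv[...,1]>120)); 
v,u=np.nonzero(b[215:250,75:155]); v+=215;u+=75
W=cloud("top",T["d"])
for r in range(220,246): 
    q=u[v==r]; 
    if len(q): print(r,q.min(),q.max(),len(q),np.median(W[r,q],axis=0))
hs=cv2.cvtColor(S["p"],cv2.COLOR_RGB2HSV); b=((hs[...,0]>105)&(hs[...,0]<128)&(hs[...,1]>100))
WS=cloud("scene",S["d"])
for r in range(114,136):
    q=np.nonzero(b[r,310:365])[0]+310
    if len(q): print("s",r,q.min(),q.max(),len(q),WS[r,q.min()],WS[r,q.max()])
E
```

```text
top [ 0.874 -0.368  0.04 ] [0.031 0.039 0.014] 41
top [0.831 0.085 0.041] [0.056 0.066 0.011] 79
top [ 0.798 -0.373  0.04 ] [0.061 0.073 0.013] 49
top [ 0.805 -0.447  0.04 ] [0.039 0.023 0.013] 38
top [ 0.781 -0.224  0.04 ] [0.017 0.088 0.014] 64
top [ 0.752 -0.506  0.04 ] [0.047 0.028 0.013] 48
top [ 0.659 -0.251  0.039] [0.045 0.045 0.013] 285
top [ 0.614 -0.088  0.036] [0.035 0.037 0.007] 92
top [ 0.6   -0.103  0.039] [0.038 0.037 0.012] 129
top [ 0.559 -0.444  0.04 ] [0.052 0.032 0.014] 63
top [0.512 0.072 0.04 ] [0.101 0.003 0.013] 44
top [ 0.449 -0.067  0.04 ] [0.046 0.046 0.011] 299
scene [0.532 0.092 0.04 ] [0.141 0.051 0.014] 193
scene [ 0.45  -0.071  0.039] [0.046 0.045 0.011] 177
scene [ 0.606 -0.1    0.04 ] [0.059 0.054 0.014] 216
scene [ 0.575 -0.295  0.04 ] [0.026 0.048 0.014] 92
scene [ 0.536 -0.438  0.04 ] [0.014 0.041 0.014] 97
scene [ 0.575 -0.435  0.04 ] [0.026 0.057 0.014] 113
scene [ 0.66  -0.255  0.038] [0.047 0.046 0.01 ] 342
scene [0.853 0.084 0.04 ] [0.091 0.071 0.014] 225
scene [ 0.847 -0.272  0.04 ] [0.105 0.021 0.014] 123
scene [ 0.772 -0.401  0.04 ] [0.00
[... 1219 characters left out ...]
9] [0.434 0.277 0.077]
s 122 333 353 13 [0.421 0.217 0.083] [0.44  0.276 0.078]
s 123 329 354 14 [0.42  0.204 0.083] [0.444 0.277 0.076]
s 124 326 355 14 [0.419 0.194 0.082] [0.451 0.275 0.077]
s 125 323 331 9 [0.418 0.185 0.08 ] [0.422 0.211 0.076]
s 126 320 328 9 [0.421 0.172 0.082] [0.424 0.199 0.077]
s 127 319 325 7 [0.422 0.168 0.081] [0.423 0.189 0.075]
s 128 319 323 5 [0.422 0.169 0.077] [0.424 0.182 0.075]
s 129 320 324 5 [0.429 0.168 0.078] [ 0.339  0.256 -0.002]
s 130 321 324 4 [0.431 0.17  0.076] [0.438 0.175 0.078]
s 131 322 325 4 [0.44  0.167 0.079] [0.444 0.175 0.078]
s 132 323 326 4 [0.443 0.168 0.077] [0.446 0.177 0.076]
s 133 324 327 4 [0.447 0.169 0.075] [0.452 0.176 0.076]
```

Run:
```python
from h import *
T=np.load("pics/top0.npz"); S=np.load("pics/scene0.npz")
a=cv2.resize(T["p"][150:250,35:190,::-1],(620,400),interpolation=cv2.INTER_CUBIC)
b=cv2.resize(S["p"][110:200,285:425,::-1],(620,399),interpolation=cv2.INTER_CUBIC)
cv2.imwrite("pics/box.png",cv2.resize(np.vstack([a,b]),(465,600)))
```

```text
(no output)
```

View pics/box.png

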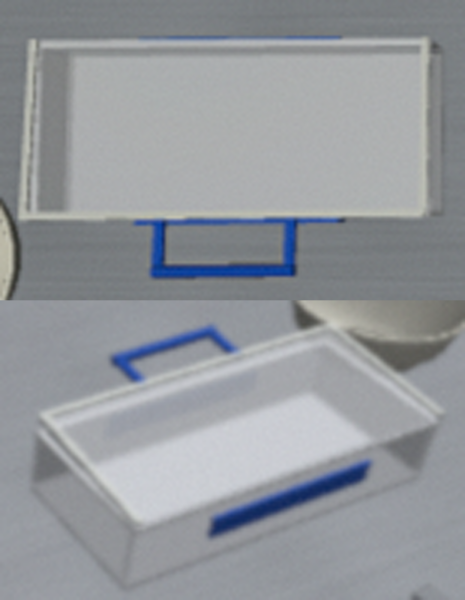

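The depth data place the bar at about (0.419, 0.225, 0.076), so the cover angle is about 0.07. The hinge line is near x = 0.598 and the box yaw is about 0. The tubs are at (0.450, -0.069) and (0.659, -0.253), both at lid height 0.04 and 46 mm across. Next is a small planner that turns world deltas into tool-axis rows.

```bash
cat > plan.py <<'E'
import sys,json,numpy as np
from workcell import readout
def plan(wps,start=None):
    """wps: (x,y,z,yaw,count,rows); straight lines; prints calls of 5 rows"""
    s=readout.read_state()
    p=np.array(s["tcp_pos"]) if start is None else np.array(start[:3],float); yaw=s["orientation"][2] if start is None else start[3]
    out=[]
    for x,y,z,w,c,n in wps:
        q=np.array([x,y,z]); d=(q-p)/n; a=(w-yaw+np.pi)%(2*np.pi)-np.pi; a/=n
        for i in range(n):
            sx=d[0]*np.cos(yaw)+d[1]*np.sin(yaw); sy=d[0]*np.sin(yaw)-d[1]*np.cos(yaw)
            r=[[round(sx,4),round(sy,4),round(-d[2],4)],[0,0,round(-a,4)],c]
            assert max(map(abs,r[0]))<=.0417 and abs(a)<=.12,(r,"too fast")
            out.append(r); yaw-=r[1][2]
        p=q
    while len(out)%5: out.append([[0,0,0],[0,0,0],out[-1][2]])
    for i in range(0,len(out),5): print(json.dumps(out[i:i+5]).replace(" ",""))
E
python3 - <<'E'
from plan import plan
P=1.571
plan([(.419,.225,.25,P,165,15),(.419,.225,.16,P,165,5),(.419,.225,.130,P,165,5)])
E
```

```text
[[[-0.0196,-0.0201,0.0035],[0,0,0.0774],165],[[-0.0211,-0.0185,0.0035],[0,0,0.0774],165],[[-0.0225,-0.0168,0.0035],[0,0,0.0774],165],[[-0.0237,-0.015,0.0035],[0,0,0.0774],165],[[-0.0248,-0.0132,0.0035],[0,0,0.0774],165]]
[[[-0.0258,-0.0112,0.0035],[0,0,0.0774],165],[[-0.0266,-0.0092,0.0035],[0,0,0.0774],165],[[-0.0272,-0.0071,0.0035],[0,0,0.0774],165],[[-0.0277,-0.005,0.0035],[0,0,0.0774],165],[[-0.028,-0.0028,0.0035],[0,0,0.0774],165]]
[[[-0.0281,-0.0006,0.0035],[0,0,0.0774],165],[[-0.0281,0.0015,0.0035],[0,0,0.0774],165],[[-0.0279,0.0037,0.0035],[0,0,0.0774],165],[[-0.0275,0.0058,0.0035],[0,0,0.0774],165],[[-0.027,0.0079,0.0035],[0,0,0.0774],165]]
[[[0.0,0.0,0.018],[0,0,-0.0001],165],[[0.0,0.0,0.018],[0,0,-0.0001],165],[[0.0,0.0,0.018],[0,0,-0.0001],165],[[0.0,0.0,0.018],[0,0,-0.0001],165],[[0.0,0.0,0.018],[0,0,-0.0001],165]]
[[[0.0,0.0,0.006],[0,0,0.0],165],[[0.0,0.0,0.006],[0,0,0.0],165],[[0.0,0.0,0.006],[0,0,0.0],165],[[0.0,0.0,0.006],[0,0,0.0],165],[[0.0,0.0,0.006],[0,0,0.0],165]]
```

Request:
{"name": "arm_command", "arguments": {"steps": [[[0, 0, 0], [0, 0, 0.1161], 165], [[0, 0, 0], [0, 0, 0.1161], 165], [[0, 0, 0], [0, 0, 0.1161], 165], [[0, 0, 0], [0, 0, 0.1161], 165], [[0, 0, 0], [0, 0, 0.1161], 165]], "squeeze": 30}}

```text
time: 0.52
tcp_pos: [0.2689, 0.6191, 0.3034]
orientation: [-3.141, 0.0, 2.146]
ft_force: [0.4, 0.3, -0.4]
grip_width: 0.0301
grasp_force: 0.0
```

Request:
{"name": "arm_command", "arguments": {"steps": [[[0, 0, 0], [0, 0, 0.1161], 165], [[0, 0, 0], [0, 0, 0.1161], 165], [[0, 0, 0], [0, 0, 0.1161], 165], [[0, 0, 0], [0, 0, 0.1161], 165], [[0, 0, 0], [0, 0, 0.1161], 165]]}}

```text
time: 0.93
tcp_pos: [0.2689, 0.6191, 0.3035]
orientation: [-3.141, 0.001, 1.565]
ft_force: [0.1, -1.2, -0.7]
grip_width: 0.0303
grasp_force: 0.0
```

Request:
{"name": "arm_command", "arguments": {"steps": [[[-0.035, 0.013, 0], [0, 0, 0], 165], [[-0.035, 0.013, 0], [0, 0, 0], 165], [[-0.035, 0.013, 0], [0, 0, 0], 165], [[-0.035, 0.013, 0], [0, 0, 0], 165], [[-0.035, 0.013, 0], [0, 0, 0], 165]]}}

```text
time: 1.35
tcp_pos: [0.3341, 0.4424, 0.3034]
orientation: [-3.141, 0.0, 1.571]
ft_force: [0.5, -0.3, -0.1]
grip_width: 0.0303
grasp_force: 0.0
```

Request:
{"name": "arm_command", "arguments": {"steps": [[[-0.035, 0.013, 0], [0, 0, 0], 165], [[-0.035, 0.013, 0], [0, 0, 0], 165], [[-0.035, 0.013, 0], [0, 0, 0], 165], [[-0.035, 0.013, 0], [0, 0, 0], 165], [[-0.035, 0.013, 0], [0, 0, 0], 165]]}}

```text
time: 1.77
tcp_pos: [0.399, 0.2674, 0.3037]
orientation: [-3.142, 0.0, 1.571]
ft_force: [0.3, 0.7, 0.9]
grip_width: 0.0301
grasp_force: 0.0
```

Request:
{"name": "arm_command", "arguments": {"steps": [[[-0.022, 0.01, 0.02], [0, 0, 0], 165], [[-0.022, 0.01, 0.02], [0, 0, 0], 165], [[0, 0, 0.03], [0, 0, 0], 165], [[0, 0, 0.03], [0, 0, 0], 165], [[0, 0, 0.0], [0, 0, 0], 165]]}}

```text
time: 2.18
tcp_pos: [0.4174, 0.2238, 0.1983]
orientation: [-3.135, 0.003, 1.57]
ft_force: [-0.5, -1.6, -1.2]
grip_width: 0.0299
grasp_force: 0.0
```

Request:
{"name": "arm_command", "arguments": {"steps": [[[0, 0, 0.02], [0, 0, 0], 165], [[0, 0, 0.02], [0, 0, 0], 165], [[0, 0, 0.018], [0, 0, 0], 165], [[0, 0, 0.014], [0, 0, 0], 165], [[0, 0, 0], [0, 0, 0], 165]]}}

```text
time: 2.6
tcp_pos: [0.4183, 0.2251, 0.1306]
orientation: [-3.139, 0.001, 1.571]
ft_force: [-0.5, 0.6, -1.1]
grip_width: 0.03
grasp_force: 0.0
```

Request:
{"name": "arm_command", "arguments": {"steps": [[[0, 0, 0], [0, 0, 0], 255], [[0, 0, 0], [0, 0, 0], 255], [[0, 0, 0], [0, 0, 0], 255], [[0, 0, 0], [0, 0, 0], 255], [[0, 0, 0], [0, 0, 0], 255]]}}

```text
time: 3.02
tcp_pos: [0.419, 0.2255, 0.1335]
orientation: [3.141, -0.001, 1.571]
ft_force: [-5.5, 0.3, -0.4]
grip_width: 0.0088
grasp_force: 29.3
```

Run:
```python
import numpy as np
H=np.array([.598,.063]);t0=.07;N=15
th=np.linspace(t0,1.93,N+1); b=np.c_[H[0]-.18*np.cos(th),H[1]+.18*np.sin(th)]
d=np.diff(b,axis=0)
print("sy(+x), sz(-z) mm:",[(round(1000*x,1),round(-1000*z,1)) for x,z in d])
```

```text
sy(+x), sz(-z) mm: [(np.float64(2.9), np.float64(-22.1)), (np.float64(5.6), np.float64(-21.6)), (np.float64(8.3), np.float64(-20.7)), (np.float64(10.8), np.float64(-19.5)), (np.float64(13.1), np.float64(-18.0)), (np.float64(15.2), np.float64(-16.3)), (np.float64(17.1), np.float64(-14.3)), (np.float64(18.8), np.float64(-12.1)), (np.float64(20.1), np.float64(-9.6)), (np.float64(21.2), np.float64(-7.1)), (np.float64(21.9), np.float64(-4.4)), (np.float64(22.2), np.float64(-1.7)), (np.float64(22.3), np.float64(1.1)), (np.float64(22.0), np.float64(3.8)), (np.float64(21.3), np.float64(6.5))]
```

Request:
{"name": "arm_command", "arguments": {"steps": [[[0, 0.003, -0.022], [0, 0, 0], 255], [[0, 0.0055, -0.0215], [0, 0, 0], 255], [[0, 0.0083, -0.0207], [0, 0, 0], 255], [[0, 0.0108, -0.0195], [0, 0, 0], 255], [[0, 0.0131, -0.018], [0, 0, 0], 255]]}}

```text
time: 3.43
tcp_pos: [0.4594, 0.2256, 0.2367]
orientation: [3.141, -0.002, 1.572]
ft_force: [-3.4, 5.6, -2.3]
grip_width: 0.0089
grasp_force: 29.5
```

Request:
{"name": "arm_command", "arguments": {"steps": [[[0, 0.0152, -0.0163], [0, 0, 0], 255], [[0, 0.0171, -0.0143], [0, 0, 0], 255], [[0, 0.0188, -0.0121], [0, 0, 0], 255], [[0, 0.02, -0.0096], [0, 0, 0], 255], [[0, 0.0212, -0.007], [0, 0, 0], 255]]}}

```text
time: 3.85
tcp_pos: [0.5525, 0.2259, 0.297]
orientation: [3.139, -0.003, 1.572]
ft_force: [-7.3, 6.4, 10.0]
grip_width: 0.0088
grasp_force: 30.7
```

Request:
{"name": "arm_command", "arguments": {"steps": [[[0, 0.022, -0.0044], [0, 0, 0], 255], [[0, 0.022, -0.0017], [0, 0, 0], 255], [[0, 0.022, 0.0011], [0, 0, 0], 255], [[0, 0.022, 0.0038], [0, 0, 0], 255], [[0, 0.021, 0.0065], [0, 0, 0], 255]]}}

```text
time: 4.27
tcp_pos: [0.6615, 0.2261, 0.2911]
orientation: [3.141, -0.002, 1.572]
ft_force: [-120.9, 0.3, 101.1]
grip_width: 0.0087
grasp_force: 65.1
```

Run:
```python
from h import *
print(readout.read_state()["tcp_pos"],readout.read_state()["ft_force"])
```

```text
[0.6614658  0.22607346 0.29106558] [-120.9025051     0.3482869   101.07518439]
```

The cover hit its stop harder than I intended: the wrist force read about 158 N, past the 120 N limit. I'll relieve it now and release.

Request:
{"name": "arm_command", "arguments": {"steps": [[[0, -0.005, -0.003], [0, 0, 0], 255], [[0, 0, 0], [0, 0, 0], 255], [[0, 0, 0], [0, 0, 0], 255], [[0, 0, 0], [0, 0, 0], 255], [[0, 0, 0], [0, 0, 0], 255]]}}

```text
time: 4.68
tcp_pos: [0.6557, 0.2259, 0.2919]
orientation: [3.141, -0.001, 1.572]
ft_force: [-2.4, 5.4, -4.3]
grip_width: 0.0083
grasp_force: 37.6
```

Request:
{"name": "arm_command", "arguments": {"steps": [[[0, 0, 0], [0, 0, 0], 180], [[0, 0, 0], [0, 0, 0], 180], [[0, 0, 0], [0, 0, 0], 180], [[0, 0, -0.02], [0, 0, 0], 180], [[0, 0, -0.04], [0, 0, 0], 180]]}}

```text
time: 5.1
tcp_pos: [0.6554, 0.2248, 0.3468]
orientation: [-3.135, 0.002, 1.571]
ft_force: [0.6, 0.4, 0.4]
grip_width: 0.0256
grasp_force: 0.0
```

Request:
{"name": "arm_command", "arguments": {"steps": [[[-0.02, -0.02, -0.03], [0, 0, 0.112], 0], [[-0.02, -0.02, 0], [0, 0, 0.112], 0], [[-0.02, -0.02, 0], [0, 0, 0.112], 0], [[-0.02, -0.02, 0], [0, 0, 0.112], 0], [[-0.02, -0.02, 0], [0, 0, 0.112], 0]]}}

```text
time: 5.52
tcp_pos: [0.5366, 0.1497, 0.3812]
orientation: [3.141, -0.0, 1.005]
ft_force: [0.3, 0.6, -0.0]
grip_width: 0.0834
grasp_force: 0.0
```

Request:
{"name": "arm_command", "arguments": {"steps": [[[-0.02, -0.02, 0], [0, 0, 0.112], 0], [[-0.02, -0.02, 0], [0, 0, 0.112], 0], [[0, 0, 0], [0, 0, 0.112], 0], [[0, 0, 0], [0, 0, 0.112], 0], [[0, 0, 0], [0, 0, 0.112], 0]]}}

```text
time: 5.93
tcp_pos: [0.4815, 0.141, 0.3818]
orientation: [3.141, -0.002, 0.445]
ft_force: [-1.0, -0.7, 0.5]
grip_width: 0.0854
grasp_force: 0.0
```

Request:
{"name": "arm_command", "arguments": {"steps": [[[0, 0, 0], [0, 0, 0.113], 0], [[0, 0, 0], [0, 0, 0.113], 0], [[0, 0, 0], [0, 0, 0.113], 0], [[0, 0, 0], [0, 0, 0.113], 0], [[0, 0, 0], [0, 0, 0], 0]]}}

```text
time: 6.35
tcp_pos: [0.482, 0.1411, 0.3813]
orientation: [-3.142, -0.001, -0.007]
ft_force: [0.2, 0.2, -0.6]
grip_width: 0.0854
grasp_force: 0.0
```

Run:
```python
from h import *
from plan import plan
np.set_printoptions(precision=3,suppress=True)
T,d=optics.camera("top"); S,ds=optics.camera("scene"); np.savez("pics/1.npz",T=T,d=d,S=S,ds=ds)
for n,D in(("top",d),("scene",ds)):
    for t in tubs(n,D,100):
        if max(t[1][:2])<.055: print(n,*t)
W=cloud("scene",ds); hs=cv2.cvtColor(S,cv2.COLOR_RGB2HSV); b=(hs[...,0]>105)&(hs[...,0]<128)&(hs[...,1]>100)&(W[...,2]>.12)&(W[...,1]>.1)&(W[...,1]<.35)
q=W[b]; print("bar px",len(q),q.min(0),q.max(0),np.median(q,axis=0))
cv2.imwrite("pics/s1.png",S[...,::-1])
print({k:readout.read_state()[k] for k in("time","tcp_pos","orientation")})
plan([(.450,-.069,.15,0,0,15)])
```

```text
top [ 0.659 -0.252  0.04 ] [0.045 0.045 0.011] 284
top [ 0.599 -0.098  0.04 ] [0.039 0.047 0.014] 140
top [ 0.449 -0.067  0.04 ] [0.046 0.046 0.011] 298
scene [ 0.449 -0.071  0.039] [0.047 0.046 0.011] 179
scene [ 0.606 -0.099  0.04 ] [0.053 0.054 0.013] 213
scene [ 0.576 -0.294  0.04 ] [0.026 0.05  0.014] 101
scene [ 0.66  -0.255  0.039] [0.049 0.046 0.01 ] 343
scene [ 0.825 -0.455  0.04 ] [0.054 0.012 0.014] 108
bar px 217 [0.489 0.119 0.199] [0.662 0.28  0.422] [0.658 0.217 0.236]
{'time': 6.45, 'tcp_pos': array([0.482, 0.141, 0.381]), 'orientation': array([-3.142, -0.001,  0.003])}
[[[-0.0022,0.014,0.0154],[0,0,0.0002],0],[[-0.0022,0.014,0.0154],[0,0,0.0002],0],[[-0.0022,0.014,0.0154],[0,0,0.0002],0],[[-0.0022,0.014,0.0154],[0,0,0.0002],0],[[-0.0022,0.014,0.0154],[0,0,0.0002],0]]
[[[-0.0022,0.014,0.0154],[0,0,0.0002],0],[[-0.0022,0.014,0.0154],[0,0,0.0002],0],[[-0.0022,0.014,0.0154],[0,0,0.0002],0],[[-0.0021,0.014,0.0154],[0,0,0.0002],0],[[-0.0021,0.014,0.0154],[0,0,0.0002],0]]
[[[-0.0021,0.014,0.0154],[0,0,0.0002],0],[[-0.0021,0.014,0.0154],[0,0,0.0002],0],[[-0.0021,0.014,0.0154],[0,0,0.0002],0],[[-0.0021,0.014,0.0154],[0,0,0.0002],0],[[-0.0021,0.014,0.0154],[0,0,0.0002],0]]
```

View pics/s1.png

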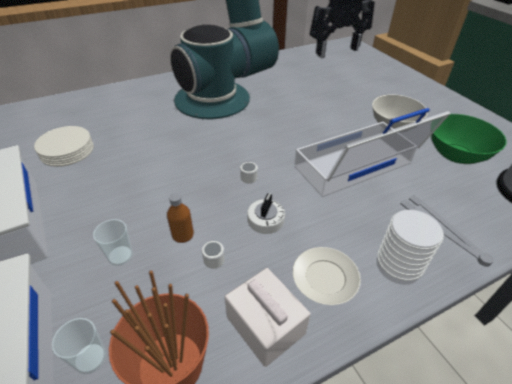

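The cover stands fully back, with its bar at about (408,120) px and measured at (0.658, 0.217, 0.236), and both tubs are where they were, at (249,168) and (212,248). Next I'll pick up the near tub.

Request:
{"name": "arm_command", "arguments": {"steps": [[[-0.005, 0.035, 0.03], [0, 0, 0], 0], [[-0.005, 0.035, 0.03], [0, 0, 0], 0], [[-0.005, 0.035, 0.03], [0, 0, 0], 0], [[-0.005, 0.035, 0.03], [0, 0, 0], 0], [[-0.005, 0.035, 0.03], [0, 0, 0], 0]]}}

```text
time: 6.87
tcp_pos: [0.4588, -0.0173, 0.245]
orientation: [3.141, -0.001, 0.003]
ft_force: [1.5, -0.2, -0.3]
grip_width: 0.0853
grasp_force: 0.0
```

Request:
{"name": "arm_command", "arguments": {"steps": [[[-0.007, 0.035, 0.03], [0, 0, 0], 0], [[0, 0, 0.03], [0, 0, 0], 0], [[0, 0, 0.03], [0, 0, 0], 0], [[0, 0, 0], [0, 0, 0], 0], [[0, 0, 0], [0, 0, 0], 0]]}}

```text
time: 7.28
tcp_pos: [0.4528, -0.0473, 0.1589]
orientation: [-3.141, 0.002, 0.001]
ft_force: [0.4, 1.5, 0.6]
grip_width: 0.0851
grasp_force: 0.0
```

Request:
{"name": "arm_command", "arguments": {"steps": [[[0, 0, 0.02], [0, 0, 0], 0], [[0, 0, 0.02], [0, 0, 0], 0], [[0, 0, 0.018], [0, 0, 0], 0], [[0, 0, 0], [0, 0, 0], 0], [[0, 0, 0], [0, 0, 0], 0]]}}

```text
time: 7.7
tcp_pos: [0.4538, -0.047, 0.1028]
orientation: [3.141, -0.001, 0.001]
ft_force: [-0.1, -0.6, 0.7]
grip_width: 0.0857
grasp_force: 0.0
```

Request:
{"name": "arm_command", "arguments": {"steps": [[[0, 0, 0], [0, 0, 0], 255], [[0, 0, 0], [0, 0, 0], 255], [[0, 0, 0], [0, 0, 0], 255], [[0, 0, 0], [0, 0, 0], 255], [[0, 0, 0], [0, 0, 0], 255]], "squeeze": 25}}

```text
time: 8.12
tcp_pos: [0.4571, -0.0507, 0.1091]
orientation: [3.131, -0.012, -0.0]
ft_force: [-7.5, -32.9, 52.5]
grip_width: 0.0491
grasp_force: 25.8
```

The combined shifts exceeded the per-row travel limit and were cut short, so the grip closed about 20 mm off. I'll look before doing anything else.

Run:
```python
from h import *
T,d=optics.camera("top"); S,ds=optics.camera("scene"); np.savez("pics/2.npz",T=T,d=d,S=S,ds=ds)
cv2.imwrite("pics/s2.png",np.hstack([cv2.resize(S[110:230,190:310,::-1],(400,400)),cv2.resize(T[170:290,170:290,::-1],(400,400))]))
print({k:readout.read_state()[k] for k in("time","tcp_pos","ft_force","grip_width")})
```

```text
{'time': 8.2167, 'tcp_pos': array([ 0.4570739 , -0.05078229,  0.10911344]), 'ft_force': array([ -7.07428768, -32.46283008,  51.8083029 ]), 'grip_width': 0.04870274221414158}
```

View pics/s2.png

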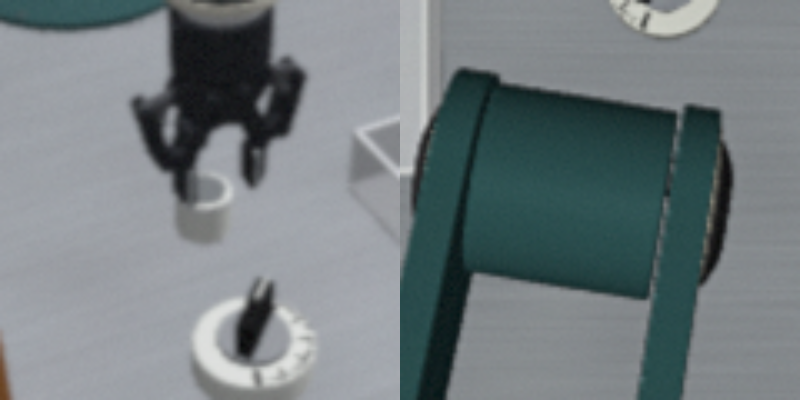

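The left finger is pressing on the tub's lid, and the tub is still upright at about (205,205) in the crop. I'll lift straight off and open.

Request:
{"name": "arm_command", "arguments": {"steps": [[[0, 0, -0.03], [0, 0, 0], 255], [[0, 0, -0.03], [0, 0, 0], 0], [[0, 0, 0], [0, 0, 0], 0], [[0, 0, 0], [0, 0, 0], 0], [[0, 0, 0], [0, 0, 0], 0]]}}

```text
time: 8.63
tcp_pos: [0.4533, -0.0472, 0.1619]
orientation: [3.141, -0.002, -0.001]
ft_force: [0.4, -0.1, 1.1]
grip_width: 0.0825
grasp_force: 0.0
```

Run:
```python
from h import *
np.set_printoptions(precision=3,suppress=True)
S,ds=optics.camera("scene")
for t in tubs("scene",ds,100):
        if max(t[1][:2])<.055: print(*t)
print({k:readout.read_state()[k] for k in("time","tcp_pos","ft_force","grip_width")})
```

```text
[ 0.451 -0.065  0.038] [0.046 0.046 0.01 ] 176
[ 0.606 -0.099  0.04 ] [0.054 0.054 0.013] 216
[ 0.66  -0.255  0.038] [0.047 0.046 0.01 ] 343
[ 0.825 -0.456  0.04 ] [0.054 0.012 0.014] 108
{'time': 8.6833, 'tcp_pos': array([ 0.453, -0.047,  0.161]), 'ft_force': array([-0.724,  1.061,  0.644]), 'grip_width': 0.0852720429090214}
```

Request:
{"name": "arm_command", "arguments": {"steps": [[[-0.0025, 0.016, 0], [0, 0, 0], 0], [[0, 0, 0.02], [0, 0, 0], 0], [[0, 0, 0.03], [0, 0, 0], 0], [[0, 0, 0.03], [0, 0, 0], 0], [[0, 0, 0], [0, 0, 0], 0]]}}

```text
time: 9.1
tcp_pos: [0.4479, -0.0627, 0.0753]
orientation: [-3.14, 0.008, -0.001]
ft_force: [-1.1, 0.3, -1.6]
grip_width: 0.0852
grasp_force: 0.0
```

Request:
{"name": "arm_command", "arguments": {"steps": [[[0, 0, 0], [0, 0, 0], 255], [[0, 0, 0], [0, 0, 0], 255], [[0, 0, 0], [0, 0, 0], 255], [[0, 0, 0], [0, 0, 0], 255], [[0, 0, 0], [0, 0, 0], 255]]}}

```text
time: 9.52
tcp_pos: [0.4514, -0.0633, 0.0829]
orientation: [3.141, -0.003, -0.001]
ft_force: [-1.9, 0.9, 6.4]
grip_width: 0.0453
grasp_force: 24.9
```

Request:
{"name": "arm_command", "arguments": {"steps": [[[0, 0, -0.02], [0, 0, 0], 255], [[0, 0, -0.03], [0, 0, 0], 255], [[0, 0, -0.03], [0, 0, 0], 255], [[0, 0, -0.025], [0, 0, 0], 255], [[0, 0, 0], [0, 0, 0], 255]]}}

```text
time: 9.93
tcp_pos: [0.4522, -0.0635, 0.1926]
orientation: [3.14, -0.008, -0.001]
ft_force: [1.1, -0.5, 1.2]
grip_width: 0.0452
grasp_force: 26.0
```

Request:
{"name": "arm_command", "arguments": {"steps": [[[0.0075, -0.035, 0], [0, 0, 0], 255], [[0.0075, -0.035, 0], [0, 0, 0], 255], [[0.0075, -0.035, 0], [0, 0, 0], 255], [[0.0075, -0.035, 0], [0, 0, 0], 255], [[0.0075, -0.035, 0], [0, 0, 0], 255]]}}

```text
time: 10.35
tcp_pos: [0.4884, 0.1135, 0.187]
orientation: [-3.141, -0.002, -0.001]
ft_force: [0.4, -1.4, -0.5]
grip_width: 0.0453
grasp_force: 26.1
```

Request:
{"name": "arm_command", "arguments": {"steps": [[[0.0075, -0.035, 0], [0, 0, 0], 255], [[0.0075, -0.035, 0], [0, 0, 0], 255], [[0.0075, -0.035, 0], [0, 0, 0], 255], [[0.0075, -0.035, 0], [0, 0, 0], 255], [[0.0075, -0.035, 0], [0, 0, 0], 255]]}}

```text
time: 10.77
tcp_pos: [0.5261, 0.2887, 0.1869]
orientation: [-3.141, -0.001, -0.001]
ft_force: [1.1, -0.8, -0.8]
grip_width: 0.0451
grasp_force: 26.1
```

Run:
```python
from h import *
S,ds=optics.camera("scene")
print({k:readout.read_state()[k] for k in("time","tcp_pos","ft_force","grip_width")})
cv2.imwrite("pics/s3.png",cv2.resize(S[80:240,190:440,::-1],(750,480)))
```

```text
{'time': 10.8167, 'tcp_pos': array([0.52675079, 0.29314188, 0.18664936]), 'ft_force': array([-3.34366351,  2.28990048, -1.81713031]), 'grip_width': 0.045471488653384434}
```

View pics/s3.png

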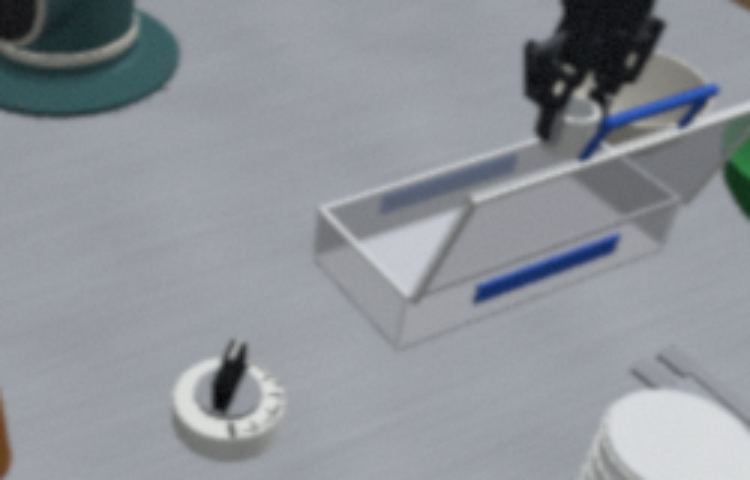

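The tub is held upright above the box, at about (575,125) in the crop. I'll lower it now.

Request:
{"name": "arm_command", "arguments": {"steps": [[[0, 0, 0.025], [0, 0, 0], 255], [[0, 0, 0.025], [0, 0, 0], 255], [[0, 0, 0.025], [0, 0, 0], 255], [[0, 0, 0.015], [0, 0, 0], 255], [[0, 0, 0.004], [0, 0, 0], 255]]}}

```text
time: 11.23
tcp_pos: [0.5251, 0.2863, 0.0897]
orientation: [3.14, 0.003, -0.001]
ft_force: [-1.1, -0.3, -1.1]
grip_width: 0.0451
grasp_force: 26.2
```

Request:
{"name": "arm_command", "arguments": {"steps": [[[0, 0, 0.002], [0, 0, 0], 255], [[0, 0, 0.002], [0, 0, 0], 255], [[0, 0, 0], [0, 0, 0], 255], [[0, 0, 0], [0, 0, 0], 255], [[0, 0, 0], [0, 0, 0], 255]]}}

```text
time: 11.65
tcp_pos: [0.5264, 0.2868, 0.089]
orientation: [-3.141, -0.001, -0.001]
ft_force: [-1.0, -0.0, -0.2]
grip_width: 0.0452
grasp_force: 26.2
```

Request:
{"name": "arm_command", "arguments": {"steps": [[[0, 0, 0.001], [0, 0, 0], 255], [[0, 0, 0.001], [0, 0, 0], 255], [[0, 0, 0], [0, 0, 0], 255], [[0, 0, 0], [0, 0, 0], 255], [[0, 0, 0], [0, 0, 0], 255]]}}

```text
time: 12.07
tcp_pos: [0.5264, 0.2869, 0.0879]
orientation: [-3.141, -0.001, -0.001]
ft_force: [-7.1, -3.3, 17.0]
grip_width: 0.0451
grasp_force: 27.9
```

Request:
{"name": "arm_command", "arguments": {"steps": [[[0, 0, 0], [0, 0, 0], 80], [[0, 0, 0], [0, 0, 0], 80], [[0, 0, 0], [0, 0, 0], 80], [[0, 0, 0], [0, 0, 0], 80], [[0, 0, 0], [0, 0, 0], 80]]}}

```text
time: 12.48
tcp_pos: [0.526, 0.2866, 0.0859]
orientation: [3.142, 0.0, -0.001]
ft_force: [-0.1, -0.2, 0.2]
grip_width: 0.0588
grasp_force: 0.0
```

Request:
{"name": "arm_command", "arguments": {"steps": [[[0, 0, -0.02], [0, 0, 0], 80], [[0, 0, -0.03], [0, 0, 0], 80], [[0, 0, -0.035], [0, 0, 0], 80], [[0, 0, -0.035], [0, 0, 0], 0], [[0, 0, 0], [0, 0, 0], 0]]}}

```text
time: 12.9
tcp_pos: [0.5276, 0.2874, 0.2135]
orientation: [-3.138, -0.008, -0.001]
ft_force: [0.8, 0.8, 1.5]
grip_width: 0.0804
grasp_force: 0.0
```

Request:
{"name": "arm_command", "arguments": {"steps": [[[0, 0.035, 0], [0, 0, 0], 0], [[0, 0.035, 0], [0, 0, 0], 0], [[0, 0.035, 0], [0, 0, 0], 0], [[0, 0.035, 0], [0, 0, 0], 0], [[0, 0.035, 0], [0, 0, 0], 0]]}}

```text
time: 13.32
tcp_pos: [0.5255, 0.1102, 0.2058]
orientation: [3.142, -0.0, -0.001]
ft_force: [0.2, 0.1, 0.7]
grip_width: 0.0854
grasp_force: 0.0
```

Run:
```python
from h import *
np.set_printoptions(precision=3,suppress=True)
T,d=optics.camera("top");S,ds=optics.camera("scene"); np.savez("pics/4.npz",T=T,d=d,S=S,ds=ds)
for n,D in(("top",d),("scene",ds)):
    for t in tubs(n,D,100):
        if max(t[1][:2])<.055: print(n,*t)
W=cloud("top",d); m=(abs(W[...,2]-.046)<.006)&(W[...,0]>.47)&(W[...,0]<.58)&(W[...,1]>.09)&(W[...,1]<.36)
for c,s in cents(m,60): print("in box",c,s,ray("top",c,.045))
print({k:readout.read_state()[k] for k in("time","tcp_pos","ft_force","grip_width")})
cv2.imwrite("pics/t4.png",cv2.resize(T[130:250,30:370,::-1],(800,282)))
```

```text
top [ 0.659 -0.252  0.04 ] [0.046 0.045 0.011] 285
top [ 0.6   -0.099  0.037] [0.037 0.049 0.008] 133
scene [ 0.607 -0.099  0.04 ] [0.054 0.053 0.014] 214
scene [ 0.66  -0.256  0.038] [0.046 0.046 0.01 ] 344
scene [ 0.825 -0.456  0.04 ] [0.054 0.012 0.014] 106
{'time': 13.4167, 'tcp_pos': array([0.526, 0.108, 0.206]), 'ft_force': array([-0.887,  0.715,  0.446]), 'grip_width': 0.08556719436895766}
```

View pics/t4.png

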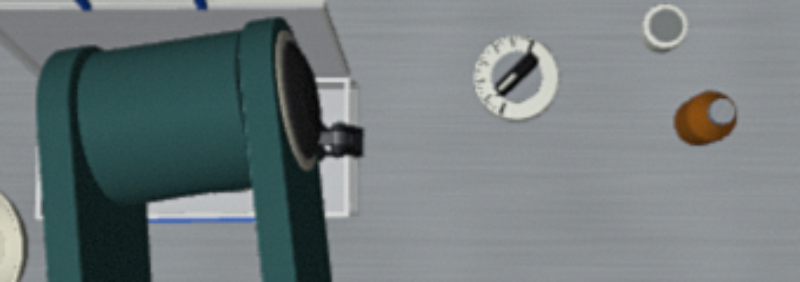

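The arm hides the box from above. The remaining tub is still at (664,27) in the crop, world (0.659, -0.253).

Request:
{"name": "arm_command", "arguments": {"steps": [[[0.0133, 0.036, 0], [0, 0, 0], 0], [[0.0133, 0.036, 0], [0, 0, 0], 0], [[0.0133, 0.036, 0], [0, 0, 0], 0], [[0.0133, 0.036, 0], [0, 0, 0], 0], [[0.0133, 0.036, 0], [0, 0, 0], 0]]}}

```text
time: 13.83
tcp_pos: [0.5926, -0.0698, 0.2059]
orientation: [-3.141, -0.0, -0.001]
ft_force: [-0.2, 0.3, 0.6]
grip_width: 0.0852
grasp_force: 0.0
```

Request:
{"name": "arm_command", "arguments": {"steps": [[[0.0133, 0.036, 0], [0, 0, 0], 0], [[0.0133, 0.036, 0], [0, 0, 0], 0], [[0.0133, 0.036, 0], [0, 0, 0], 0], [[0.0133, 0.036, 0], [0, 0, 0], 0], [[0.0133, 0.036, 0], [0, 0, 0], 0]]}}

```text
time: 14.25
tcp_pos: [0.659, -0.25, 0.2056]
orientation: [-3.141, 0.0, -0.001]
ft_force: [0.4, 0.6, 0.0]
grip_width: 0.0854
grasp_force: 0.0
```

Run:
```python
from h import *
np.set_printoptions(precision=3,suppress=True)
T,d=optics.camera("top");S,ds=optics.camera("scene"); np.savez("pics/5.npz",T=T,d=d,S=S,ds=ds)
for n,D in(("top",d),("scene",ds)):
    for t in tubs(n,D,100):
        if max(t[1][:2])<.055: print(n,*t)
W=cloud("top",d); m=(abs(W[...,2]-.046)<.006)&(W[...,0]>.47)&(W[...,0]<.58)&(W[...,1]>.09)&(W[...,1]<.36)
for c,s in cents(m,60): print("in box",c,s,ray("top",c,.045))
print({k:readout.read_state()[k] for k in("time","tcp_pos","ft_force","grip_width")})
```

```text
top [ 0.662 -0.252  0.04 ] [0.038 0.046 0.01 ] 216
top [ 0.6   -0.103  0.036] [0.037 0.037 0.006] 121
scene [ 0.606 -0.1    0.039] [0.053 0.053 0.012] 214
scene [ 0.66  -0.255  0.039] [0.047 0.046 0.012] 343
scene [ 0.825 -0.455  0.04 ] [0.053 0.012 0.014] 109
in box [ 88.8 194.3] [79, 185, 21, 20, 308] [0.525 0.286 0.045]
{'time': 14.35, 'tcp_pos': array([ 0.659, -0.253,  0.205]), 'ft_force': array([0.202, 0.585, 0.371]), 'grip_width': 0.08544610805857013}
```

Tub B stands in the box at (0.525, 0.286) with its lid at 0.045. The gripper is centred over the second tub.

Request:
{"name": "arm_command", "arguments": {"steps": [[[0, 0, 0.035], [0, 0, 0], 0], [[0, 0, 0.035], [0, 0, 0], 0], [[0, 0, 0.03], [0, 0, 0], 0], [[0, 0, 0.02], [0, 0, 0], 0], [[0, 0, 0.002], [0, 0, 0], 0]]}}

```text
time: 14.77
tcp_pos: [0.6568, -0.247, 0.0788]
orientation: [-3.139, 0.006, -0.001]
ft_force: [-0.2, -0.1, -0.4]
grip_width: 0.0855
grasp_force: 0.0
```

Request:
{"name": "arm_command", "arguments": {"steps": [[[0, 0, 0], [0, 0, 0], 255], [[0, 0, 0], [0, 0, 0], 255], [[0, 0, 0], [0, 0, 0], 255], [[0, 0, 0], [0, 0, 0], 255], [[0, 0, 0], [0, 0, 0], 255]]}}

```text
time: 15.18
tcp_pos: [0.6592, -0.2486, 0.0864]
orientation: [3.141, -0.003, -0.001]
ft_force: [-1.6, 1.3, 6.7]
grip_width: 0.0452
grasp_force: 25.3
```

Request:
{"name": "arm_command", "arguments": {"steps": [[[0, 0, -0.02], [0, 0, 0], 255], [[0, 0, -0.03], [0, 0, 0], 255], [[0, 0, -0.03], [0, 0, 0], 255], [[0, 0, -0.025], [0, 0, 0], 255], [[0, 0, 0], [0, 0, 0], 255]]}}

```text
time: 15.6
tcp_pos: [0.6598, -0.2491, 0.1968]
orientation: [3.138, -0.008, -0.001]
ft_force: [1.1, -0.3, 1.1]
grip_width: 0.0453
grasp_force: 25.9
```

Request:
{"name": "arm_command", "arguments": {"steps": [[[-0.0168, -0.0345, 0], [0, 0, 0], 255], [[-0.0168, -0.0345, 0], [0, 0, 0], 255], [[-0.0168, -0.0345, 0], [0, 0, 0], 255], [[-0.0168, -0.0345, 0], [0, 0, 0], 255], [[-0.0168, -0.0345, 0], [0, 0, 0], 255]]}}

```text
time: 16.02
tcp_pos: [0.5736, -0.0746, 0.1897]
orientation: [3.141, -0.001, -0.002]
ft_force: [0.8, 1.1, 0.5]
grip_width: 0.0454
grasp_force: 26.0
```

Request:
{"name": "arm_command", "arguments": {"steps": [[[-0.0168, -0.0345, 0], [0, 0, 0], 255], [[-0.0168, -0.0345, 0], [0, 0, 0], 255], [[-0.0164, -0.0345, 0], [0, 0, 0], 255], [[0, -0.0345, 0], [0, 0, 0], 255], [[0, -0.0345, 0], [0, 0, 0], 255]]}}

```text
time: 16.43
tcp_pos: [0.524, 0.0982, 0.1903]
orientation: [-3.141, -0.002, -0.001]
ft_force: [1.2, -0.2, -0.6]
grip_width: 0.0452
grasp_force: 26.0
```

Request:
{"name": "arm_command", "arguments": {"steps": [[[0, -0.0345, 0], [0, 0, 0], 255], [[0, -0.0345, 0], [0, 0, 0], 255], [[0, 0, 0.02], [0, 0, 0], 255], [[0, 0, 0.02], [0, 0, 0], 255], [[0, 0, 0], [0, 0, 0], 255]]}}

```text
time: 16.85
tcp_pos: [0.5236, 0.166, 0.146]
orientation: [3.141, 0.004, 0.0]
ft_force: [-0.4, 0.4, -1.2]
grip_width: 0.0449
grasp_force: 26.0
```

Request:
{"name": "arm_command", "arguments": {"steps": [[[0, 0, 0.02], [0, 0, 0], 255], [[0, 0, 0.02], [0, 0, 0], 255], [[0, 0, 0.014], [0, 0, 0], 255], [[0, 0, 0.004], [0, 0, 0], 255], [[0, 0, 0.001], [0, 0, 0], 255]]}}

```text
time: 17.27
tcp_pos: [0.5252, 0.1654, 0.0912]
orientation: [-3.142, -0.0, -0.002]
ft_force: [0.3, 0.3, -0.0]
grip_width: 0.0452
grasp_force: 26.3
```

Request:
{"name": "arm_command", "arguments": {"steps": [[[0, 0, 0.001], [0, 0, 0], 255], [[0, 0, 0], [0, 0, 0], 255], [[0, 0, 0], [0, 0, 0], 255], [[0, 0, 0], [0, 0, 0], 255], [[0, 0, 0], [0, 0, 0], 255]]}}

```text
time: 17.68
tcp_pos: [0.5255, 0.1655, 0.0911]
orientation: [-3.141, -0.002, -0.002]
ft_force: [-3.5, -1.6, 5.4]
grip_width: 0.0449
grasp_force: 26.7
```

Request:
{"name": "arm_command", "arguments": {"steps": [[[0, 0, 0], [0, 0, 0], 80], [[0, 0, 0], [0, 0, 0], 80], [[0, 0, 0], [0, 0, 0], 80], [[0, 0, -0.015], [0, 0, 0], 80], [[0, 0, -0.03], [0, 0, 0], 80]]}}

```text
time: 18.1
tcp_pos: [0.5235, 0.1652, 0.1315]
orientation: [3.14, 0.005, -0.001]
ft_force: [0.5, -0.4, -1.0]
grip_width: 0.0585
grasp_force: 0.0
```

Request:
{"name": "arm_command", "arguments": {"steps": [[[0, 0, -0.035], [0, 0, 0], 80], [[0, 0, -0.035], [0, 0, 0], 80], [[0, 0, -0.035], [0, 0, 0], 80], [[0, 0, -0.035], [0, 0, 0], 80], [[0, 0, -0.035], [0, 0, 0], 80]]}}

```text
time: 18.52
tcp_pos: [0.5245, 0.1655, 0.3111]
orientation: [-3.141, -0.0, -0.001]
ft_force: [-0.0, 0.3, 0.0]
grip_width: 0.0588
grasp_force: 0.0
```

Request:
{"name": "arm_command", "arguments": {"steps": [[[0, 0, -0.035], [0, 0, -0.121], 175], [[0, 0, -0.035], [0, 0, -0.121], 175], [[0, 0, 0], [0, 0, -0.121], 175], [[0, 0, 0], [0, 0, -0.121], 175], [[0, 0, 0], [0, 0, -0.121], 175]]}}

```text
time: 18.93
tcp_pos: [0.5249, 0.1656, 0.3799]
orientation: [3.141, -0.001, 0.61]
ft_force: [0.2, 1.2, 0.3]
grip_width: 0.0267
grasp_force: 0.0
```

Request:
{"name": "arm_command", "arguments": {"steps": [[[0, 0, 0], [0, 0, -0.121], 175], [[0, 0, 0], [0, 0, -0.121], 175], [[0, 0, 0], [0, 0, -0.121], 175], [[0, 0, 0], [0, 0, -0.121], 175], [[0, 0, 0], [0, 0, -0.121], 175]]}}

```text
time: 19.35
tcp_pos: [0.5248, 0.1656, 0.3792]
orientation: [3.141, -0.0, 1.215]
ft_force: [0.3, -0.3, 0.2]
grip_width: 0.027
grasp_force: 0.0
```

Request:
{"name": "arm_command", "arguments": {"steps": [[[0, 0, 0], [0, 0, -0.121], 175], [[0, 0, 0], [0, 0, -0.121], 175], [[0, 0, 0], [0, 0, -0.121], 175], [[0, 0, 0], [0, 0, 0], 175], [[0, 0, 0], [0, 0, 0], 175]]}}

```text
time: 19.77
tcp_pos: [0.5248, 0.1656, 0.3792]
orientation: [3.142, -0.0, 1.568]
ft_force: [0.3, 0.1, 0.4]
grip_width: 0.0271
grasp_force: 0.0
```

Run:
```python
from h import *
np.set_printoptions(precision=3,suppress=True)
T,d=optics.camera("top");S,ds=optics.camera("scene"); np.savez("pics/6.npz",T=T,d=d,S=S,ds=ds)
W=cloud("scene",ds); hs=cv2.cvtColor(S,cv2.COLOR_RGB2HSV); b=(hs[...,0]>105)&(hs[...,0]<128)&(hs[...,1]>100)&(W[...,2]>.18)&(W[...,2]<.26)&(W[...,0]>.62)&(W[...,1]>.1)&(W[...,1]<.35)
q=W[b]; print("bar px",len(q),q.min(0),q.max(0),np.median(q,axis=0))
for n,D in(("top",d),("scene",ds)):
  W=cloud(n,D); m=(abs(W[...,2]-.046)<.006)&(W[...,0]>.47)&(W[...,0]<.58)&(W[...,1]>.09)&(W[...,1]<.36)
  for c,s in cents(m,40): print("in box",n,c,s,ray(n,c,.045))
print({k:readout.read_state()[k] for k in("time","tcp_pos","orientation","grip_width")})
```

```text
bar px 212 [0.645 0.17  0.2  ] [0.663 0.277 0.24 ] [0.658 0.218 0.236]
in box top [139.7 194.3] [130, 185, 20, 20, 304] [0.526 0.165 0.045]
in box scene [333.3 157.2] [328, 153, 12, 11, 83] [0.52  0.155 0.045]
{'time': 19.8667, 'tcp_pos': array([0.525, 0.166, 0.379]), 'orientation': array([ 3.142, -0.   ,  1.568]), 'grip_width': 0.026582602254878282}
```

Both tubs stand in the box, at (0.525, 0.286) and (0.526, 0.165). The bar is still at 1.9 rad, so I'll grasp it there.

Request:
{"name": "arm_command", "arguments": {"steps": [[[0.0145, 0.0325, 0], [0, 0, 0], 175], [[0.0145, 0.0325, 0], [0, 0, 0], 175], [[0.0145, 0.0325, 0], [0, 0, 0], 175], [[0.0145, 0.0325, 0], [0, 0, 0], 175], [[0, 0.0, 0], [0, 0, 0], 175]]}}

```text
time: 20.28
tcp_pos: [0.6588, 0.2256, 0.375]
orientation: [-3.138, 0.001, 1.569]
ft_force: [-1.4, -1.4, -1.0]
grip_width: 0.0268
grasp_force: 0.0
```

Request:
{"name": "arm_command", "arguments": {"steps": [[[0, 0, 0.025], [0, 0, 0], 175], [[0, 0, 0.025], [0, 0, 0], 175], [[0, 0, 0.025], [0, 0, 0], 175], [[0, 0, 0.0125], [0, 0, 0], 175], [[0, 0, 0], [0, 0, 0], 175]]}}

```text
time: 20.7
tcp_pos: [0.6542, 0.2235, 0.2883]
orientation: [-3.137, 0.001, 1.57]
ft_force: [-0.1, 0.3, -0.5]
grip_width: 0.0269
grasp_force: 0.0
```

Request:
{"name": "arm_command", "arguments": {"steps": [[[0, 0, 0], [0, 0, 0], 255], [[0, 0, 0], [0, 0, 0], 255], [[0, 0, 0], [0, 0, 0], 255], [[0, 0, 0], [0, 0, 0], 255], [[0, 0, 0], [0, 0, 0], 255]], "squeeze": 25}}

```text
time: 21.12
tcp_pos: [0.655, 0.2238, 0.293]
orientation: [3.14, -0.0, 1.572]
ft_force: [-1.1, -1.4, 5.7]
grip_width: 0.0088
grasp_force: 25.7
```

Run:
```python
import numpy as np
th=np.linspace(1.895,.785,11); b=np.c_[-.18*np.cos(th),.18*np.sin(th)]
print([(round(1000*x,1),round(-1000*z,1)) for x,z in np.diff(b,axis=0)], b[-1]+[.598,.117])
```

```text
[(np.float64(-19.3), np.float64(-5.3)), (np.float64(-19.7), np.float64(-3.1)), (np.float64(-19.9), np.float64(-0.9)), (np.float64(-19.9), np.float64(1.3)), (np.float64(-19.7), np.float64(3.5)), (np.float64(-19.2), np.float64(5.6)), (np.float64(-18.4), np.float64(7.7)), (np.float64(-17.4), np.float64(9.7)), (np.float64(-16.3), np.float64(11.6)), (np.float64(-14.9), np.float64(13.3))] [0.47067011 0.24422853]
```

Request:
{"name": "arm_command", "arguments": {"steps": [[[0, -0.0193, -0.0053], [0, 0, 0], 255], [[0, -0.0197, -0.0031], [0, 0, 0], 255], [[0, -0.0199, -0.0009], [0, 0, 0], 255], [[0, -0.0199, 0.0013], [0, 0, 0], 255], [[0, -0.0197, 0.0035], [0, 0, 0], 255]]}}

```text
time: 21.53
tcp_pos: [0.556, 0.2233, 0.2976]
orientation: [3.138, 0.0, 1.571]
ft_force: [3.5, -2.9, -0.5]
grip_width: 0.0086
grasp_force: 25.2
```

Request:
{"name": "arm_command", "arguments": {"steps": [[[0, -0.0192, 0.0056], [0, 0, 0], 255], [[0, -0.0184, 0.0077], [0, 0, 0], 255], [[0, -0.0174, 0.0097], [0, 0, 0], 255], [[0, -0.0163, 0.0116], [0, 0, 0], 255], [[0, -0.0149, 0.0133], [0, 0, 0], 255]]}}

```text
time: 21.95
tcp_pos: [0.4697, 0.2233, 0.2489]
orientation: [3.139, -0.0, 1.571]
ft_force: [4.0, -2.4, -0.7]
grip_width: 0.0084
grasp_force: 24.9
```

Request:
{"name": "arm_command", "arguments": {"steps": [[[0, 0, 0], [0, 0, 0], 255], [[0, 0, 0], [0, 0, 0], 255], [[0, 0, 0], [0, 0, 0], 255], [[0, 0, 0], [0, 0, 0], 255], [[0, 0, 0], [0, 0, 0], 255]]}}

```text
time: 22.37
tcp_pos: [0.4698, 0.2234, 0.2488]
orientation: [-3.141, 0.001, 1.572]
ft_force: [-7.4, -5.5, 5.2]
grip_width: 0.0088
grasp_force: 25.5
```

Request:
{"name": "arm_command", "arguments": {"steps": [[[0, 0, 0], [0, 0, 0], 180], [[0, 0, 0], [0, 0, 0], 180], [[0, 0, 0], [0, 0, 0], 180], [[0, 0, -0.02], [0, 0, 0], 180], [[0, 0, -0.035], [0, 0, 0], 180]]}}

```text
time: 22.78
tcp_pos: [0.4694, 0.2233, 0.3004]
orientation: [-3.137, 0.002, 1.572]
ft_force: [0.2, 0.1, 1.3]
grip_width: 0.0252
grasp_force: 0.0
```

Request:
{"name": "arm_command", "arguments": {"steps": [[[0, 0, -0.035], [0, 0, 0], 180], [[0, 0, -0.02], [0, 0, 0], 120], [[-0.04, 0, 0], [0, 0, 0], 120], [[-0.04, 0, 0], [0, 0, 0], 120], [[-0.04, 0, 0], [0, 0, 0], 120]]}}

```text
time: 23.2
tcp_pos: [0.4699, 0.1027, 0.3586]
orientation: [3.141, -0.0, 1.574]
ft_force: [1.6, 0.0, 0.2]
grip_width: 0.0451
grasp_force: 0.0
```

Run:
```python
from h import *
np.set_printoptions(precision=3,suppress=True)
T,d=optics.camera("top");S,ds=optics.camera("scene"); np.savez("pics/7.npz",T=T,d=d,S=S,ds=ds)
for n,I,D in(("top",T,d),("scene",S,ds)):
  W=cloud(n,D); hs=cv2.cvtColor(I,cv2.COLOR_RGB2HSV); b=(hs[...,0]>105)&(hs[...,0]<128)&(hs[...,1]>100)&(W[...,2]>.1)&(W[...,2]<.26)&(W[...,1]>.15)&(W[...,1]<.29)&(W[...,0]>.4)
  q=W[b]; 
  if len(q): print(n,"bar px",len(q),q.min(0),q.max(0),np.median(q,axis=0))
  # slope of arms+bar: fit in xz
  if len(q)>20:
    vx=np.polyfit(q[:,0],q[:,2],1); print("slope deg",np.degrees(np.arctan(vx[0])), "hinge-angle", np.degrees(np.arctan2(np.median(q[:,2])-.063,.598-np.median(q[:,0]))))
print({k:readout.read_state()[k] for k in("time","tcp_pos","orientation","grip_width")})
# timer crop
cv2.imwrite("pics/tim7.png",cv2.resize(T[137:190,222:275,::-1],(530,530),interpolation=cv2.INTER_CUBIC))
# body ring centre
W=cloud("top",d); m=(abs(W[...,2]-.03)<.008)&(W[...,0]>.54)&(W[...,0]<.67)&(W[...,1]>-.17)&(W[...,1]<-.03)
v,u=np.nonzero(m); print("timer ring px",u.min(),u.max(),v.min(),v.max(),W[m].min(0),W[m].max(0))
```

```text
scene bar px 192 [0.467 0.168 0.164] [0.501 0.277 0.196] [0.475 0.217 0.19 ]
slope deg -46.19073339956507 hinge-angle 45.79049406395373
{'time': 23.3, 'tcp_pos': array([0.47 , 0.1  , 0.359]), 'orientation': array([3.14 , 0.001, 1.567]), 'grip_width': 0.04549437221696747}
timer ring px 231 266 145 180 [ 0.562 -0.139  0.023] [ 0.65  -0.052  0.038]
```

View pics/tim7.png

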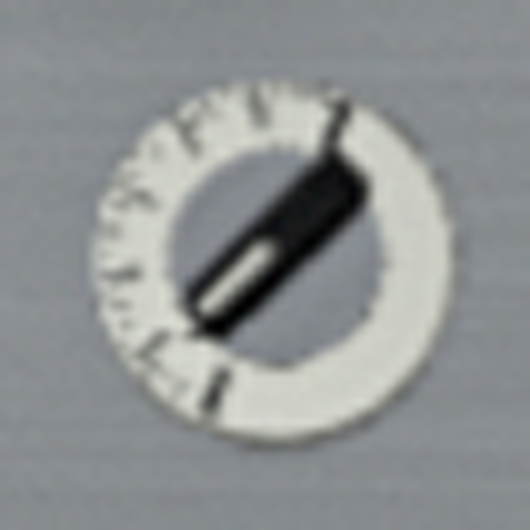

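The cover measures about 45.5°. In the timer crop the 0 mark is at (213,390), the 30 mark at (338,120), the centre at (272,262) and the pointer line runs (268,245) to (205,310). That puts the 0 mark at a world bearing of about 155° and the pointer at about 136°, so the dial is at about 0.335.

Request:
{"name": "arm_command", "arguments": {"steps": [[[-0.0326, 0.0227, 0], [0, 0, 0], 120], [[-0.0326, 0.0227, 0], [0, 0, 0], 120], [[-0.0326, 0.0227, 0], [0, 0, 0], 120], [[-0.0326, 0.0227, 0], [0, 0, 0], 120], [[-0.0326, 0.0227, 0], [0, 0, 0], 120]]}}

```text
time: 23.72
tcp_pos: [0.5849, -0.0608, 0.3582]
orientation: [3.141, -0.0, 1.572]
ft_force: [0.7, 1.5, 0.3]
grip_width: 0.0449
grasp_force: 0.0
```

Request:
{"name": "arm_command", "arguments": {"steps": [[[-0.0326, 0.0227, 0], [0, 0, 0], 120], [[0, 0, 0], [0, 0, -0.115], 120], [[0, 0, 0], [0, 0, -0.115], 120], [[0, 0, 0], [0, 0, -0.115], 120], [[0, 0, 0], [0, 0, -0.115], 120]]}}

```text
time: 24.13
tcp_pos: [0.607, -0.0918, 0.3579]
orientation: [-3.142, -0.0, 2.037]
ft_force: [-0.2, 0.9, -0.3]
grip_width: 0.0451
grasp_force: 0.0
```

Request:
{"name": "arm_command", "arguments": {"steps": [[[0, 0, 0.03], [0, 0, -0.115], 120], [[0, 0, 0.03], [0, 0, -0.115], 120], [[0, 0, 0.03], [0, 0, -0.113], 120], [[0, 0, 0.03], [0, 0, 0], 120], [[0, 0, 0], [0, 0, 0], 120]]}}

```text
time: 24.55
tcp_pos: [0.6053, -0.0912, 0.2318]
orientation: [-3.138, -0.007, 2.375]
ft_force: [-0.9, 0.4, -1.8]
grip_width: 0.0455
grasp_force: 0.0
```

Run:
```python
from h import *
np.set_printoptions(precision=3,suppress=True)
print("bar centre",ray("top",(249.8,161.7),.068),"ring",ray("top",(249.2,163.2),.03))
Z=np.load("pics/7.npz")
for n,I,D in(("top",Z["T"],Z["d"]),("scene",Z["S"],Z["ds"])):
  W=cloud(n,D); m=(W[...,2]>.055)&(W[...,2]<.075)&(abs(W[...,0]-.605)<.04)&(abs(W[...,1]+.097)<.04)
  q=W[m]; print(n,len(q),q.min(0)/2+q.max(0)/2,cv2.fitLine(q[:,:2].astype(np.float32),2,0,.01,.01).ravel())
print({k:readout.read_state()[k] for k in("time","tcp_pos","orientation")})
```

```text
bar centre [ 0.602 -0.098  0.068] ring [ 0.604 -0.097  0.03 ]
top 135 [ 0.605 -0.096  0.064] [ 0.682 -0.732  0.605 -0.096]
scene 135 [ 0.607 -0.1    0.063] [ 0.688 -0.726  0.61  -0.102]
{'time': 24.55, 'tcp_pos': array([ 0.605, -0.091,  0.232]), 'orientation': array([-3.138, -0.007,  2.375])}
```

Request:
{"name": "arm_command", "arguments": {"steps": [[[-0.0035, -0.005, 0.02], [0, 0, 0.02], 120], [[0, 0, 0.03], [0, 0, 0], 120], [[0, 0, 0.03], [0, 0, 0], 120], [[0, 0, 0.025], [0, 0, 0], 120], [[0, 0, 0.0136], [0, 0, 0], 120]]}}

```text
time: 24.97
tcp_pos: [0.6056, -0.0976, 0.1181]
orientation: [-3.141, -0.001, 2.354]
ft_force: [-1.0, 0.9, -0.1]
grip_width: 0.0457
grasp_force: 0.0
```

Request:
{"name": "arm_command", "arguments": {"steps": [[[0, 0, 0], [0, 0, 0], 120], [[0, 0, 0], [0, 0, 0], 255], [[0, 0, 0], [0, 0, 0], 255], [[0, 0, 0], [0, 0, 0], 255], [[0, 0, 0], [0, 0, 0], 255]], "squeeze": 30}}

```text
time: 25.38
tcp_pos: [0.6065, -0.0981, 0.122]
orientation: [3.14, 0.003, 2.355]
ft_force: [-1.2, -0.7, 6.1]
grip_width: 0.0135
grasp_force: 31.3
```

Run:
```python
from h import *
print({k:readout.read_state()[k].round(3) for k in("tcp_pos","orientation","ft_force","moment")})
```

```text
{'tcp_pos': array([ 0.607, -0.098,  0.122]), 'orientation': array([3.140e+00, 3.000e-03, 2.355e+00]), 'ft_force': array([-1.23 , -0.736,  6.116]), 'moment': array([-0.136,  0.319,  0.065])}
```

Request:
{"name": "arm_command", "arguments": {"steps": [[[0, 0, 0], [0, 0, 0.12], 255], [[0, 0, 0], [0, 0, 0.12], 255], [[0, 0, 0], [0, 0, 0.12], 255], [[0, 0, 0], [0, 0, 0.12], 255], [[0, 0, 0], [0, 0, 0.12], 255]]}}

```text
time: 25.8
tcp_pos: [0.6059, -0.0985, 0.122]
orientation: [3.141, 0.002, 1.749]
ft_force: [-10.1, -3.9, 11.3]
grip_width: 0.0133
grasp_force: 32.0
```

Request:
{"name": "arm_command", "arguments": {"steps": [[[0, 0, 0], [0, 0, 0.12], 255], [[0, 0, 0], [0, 0, 0.12], 255], [[0, 0, 0], [0, 0, 0.12], 255], [[0, 0, 0], [0, 0, 0.12], 255], [[0, 0, 0], [0, 0, 0.12], 255]]}}

```text
time: 26.22
tcp_pos: [0.6053, -0.0984, 0.1219]
orientation: [-3.141, 0.001, 1.149]
ft_force: [-18.4, -2.3, 15.5]
grip_width: 0.0134
grasp_force: 32.7
```

Request:
{"name": "arm_command", "arguments": {"steps": [[[-0.0006, -0.0014, -0.001], [0, 0, 0.12], 255], [[0, 0, 0], [0, 0, 0.12], 255], [[0, 0, 0], [0, 0, 0.12], 255], [[0, 0, 0], [0, 0, 0.12], 255], [[0, 0, 0], [0, 0, 0.12], 255]]}}

```text
time: 26.63
tcp_pos: [0.6042, -0.0979, 0.1221]
orientation: [3.141, -0.0, 0.549]
ft_force: [-5.7, 1.4, 2.5]
grip_width: 0.0133
grasp_force: 31.8
```

Request:
{"name": "arm_command", "arguments": {"steps": [[[0, 0, 0], [0, 0, 0.12], 255], [[0, 0, 0], [0, 0, 0.12], 255], [[0, 0, 0], [0, 0, 0.12], 255], [[0, 0, 0], [0, 0, 0.12], 255], [[0, 0, 0], [0, 0, 0.12], 255]]}}

```text
time: 27.05
tcp_pos: [0.604, -0.0972, 0.122]
orientation: [-3.14, 0.0, -0.051]
ft_force: [-7.1, 8.8, 4.0]
grip_width: 0.0132
grasp_force: 32.1
```

Request:
{"name": "arm_command", "arguments": {"steps": [[[0, 0, 0], [0, 0, 0.12], 255], [[0, 0, 0], [0, 0, 0.12], 255], [[0, 0, 0], [0, 0, 0.12], 255], [[0, 0, 0], [0, 0, 0.12], 255], [[0, 0, 0], [0, 0, 0.12], 255]]}}

```text
time: 27.47
tcp_pos: [0.6042, -0.0965, 0.1221]
orientation: [-3.139, 0.001, -0.651]
ft_force: [-5.3, 14.8, 3.7]
grip_width: 0.0131
grasp_force: 32.0
```

Request:
{"name": "arm_command", "arguments": {"steps": [[[0, 0, 0], [0, 0, 0], 255], [[0, 0, 0], [0, 0, 0], 255], [[0, 0, 0], [0, 0, 0], 255], [[0, 0, 0], [0, 0, 0], 255], [[0, 0, 0], [0, 0, 0], 255]]}}

```text
time: 27.88
tcp_pos: [0.6042, -0.0965, 0.122]
orientation: [-3.139, 0.001, -0.645]
ft_force: [-5.5, 13.2, 3.2]
grip_width: 0.0129
grasp_force: 32.0
```

Run:
```python
from h import *
S,ds=optics.camera("scene"); 
cv2.imwrite("pics/s8.png",cv2.resize(S[175:245,225:310,::-1],(595,490),interpolation=cv2.INTER_CUBIC))
```

```text
(no output)
```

View pics/s8.png

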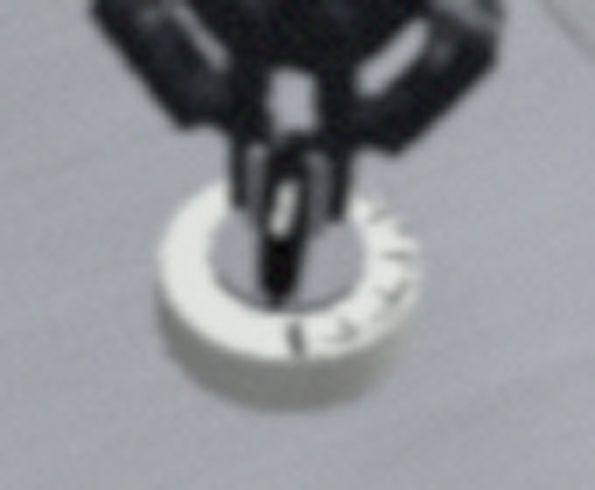

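The pointer nib at (280,295) is just past the thick 30 mark at (295,338). I'll wind slightly further for margin, then turn back to a commanded yaw of about 1.658, which is 10 minutes.

Request:
{"name": "arm_command", "arguments": {"steps": [[[0, 0, 0], [0, 0, 0.08], 255], [[0, 0, 0], [0, 0, 0], 255], [[0, 0, 0], [0, 0, 0], 255], [[0, 0, 0], [0, 0, -0.12], 255], [[0, 0, 0], [0, 0, -0.12], 255]]}}

```text
time: 28.35
tcp_pos: [0.6041, -0.0967, 0.122]
orientation: [-3.14, 0.001, -0.48]
ft_force: [-7.3, 11.9, 3.7]
grip_width: 0.0132
grasp_force: 32.2
```

Request:
{"name": "arm_command", "arguments": {"steps": [[[0, 0, 0], [0, 0, -0.12], 255], [[0, 0, 0], [0, 0, -0.12], 255], [[0, 0, 0], [0, 0, -0.12], 255], [[0, 0, 0], [0, 0, -0.12], 255], [[0, 0, 0], [0, 0, -0.12], 255]]}}

```text
time: 28.77
tcp_pos: [0.604, -0.0974, 0.122]
orientation: [-3.141, 0.0, 0.121]
ft_force: [-7.6, 3.5, 3.9]
grip_width: 0.0133
grasp_force: 32.1
```

Request:
{"name": "arm_command", "arguments": {"steps": [[[0, 0, 0], [0, 0, -0.12], 255], [[0, 0, 0], [0, 0, -0.12], 255], [[0, 0, 0], [0, 0, -0.12], 255], [[0, 0, 0], [0, 0, -0.12], 255], [[0, 0, 0], [0, 0, -0.12], 255]]}}

```text
time: 29.18
tcp_pos: [0.6043, -0.0981, 0.122]
orientation: [3.141, -0.0, 0.721]
ft_force: [-2.4, -1.4, -1.0]
grip_width: 0.0134
grasp_force: 31.7
```

Request:
{"name": "arm_command", "arguments": {"steps": [[[0, 0, 0], [0, 0, -0.12], 255], [[0, 0, 0], [0, 0, -0.12], 255], [[0, 0, 0], [0, 0, -0.12], 255], [[0, 0, 0], [0, 0, -0.12], 255], [[0, 0, 0], [0, 0, -0.12], 255]]}}

```text
time: 29.6
tcp_pos: [0.6049, -0.0984, 0.1221]
orientation: [3.139, 0.001, 1.32]
ft_force: [4.1, -5.4, -5.4]
grip_width: 0.0133
grasp_force: 31.0
```

Request:
{"name": "arm_command", "arguments": {"steps": [[[0, 0, 0], [0, 0, -0.12], 255], [[0, 0, 0], [0, 0, -0.1], 255], [[0, 0, 0], [0, 0, 0], 255], [[0, 0, 0], [0, 0, 0], 255], [[0, 0, 0], [0, 0, 0], 255]]}}

```text
time: 30.02
tcp_pos: [0.6051, -0.0985, 0.1221]
orientation: [3.138, 0.001, 1.535]
ft_force: [6.3, -5.3, -6.2]
grip_width: 0.0131
grasp_force: 30.8
```

Request:
{"name": "arm_command", "arguments": {"steps": [[[0, 0, 0], [0, 0, -0.062], 255], [[0, 0, 0], [0, 0, -0.061], 255], [[0, 0, 0], [0, 0, 0], 255], [[0, 0, 0], [0, 0, 0], 255], [[0, 0, 0], [0, 0, 0], 255]]}}

```text
time: 30.43
tcp_pos: [0.6052, -0.0985, 0.1221]
orientation: [3.138, 0.002, 1.658]
ft_force: [8.8, -5.1, -6.9]
grip_width: 0.0132
grasp_force: 30.7
```

Request:
{"name": "arm_command", "arguments": {"steps": [[[0, 0, 0], [0, 0, 0], 120], [[0, 0, 0], [0, 0, 0], 120], [[0, 0, 0], [0, 0, 0], 120], [[0, 0, -0.02], [0, 0, 0], 120], [[0, 0, -0.035], [0, 0, 0], 120]]}}

```text
time: 30.85
tcp_pos: [0.6028, -0.0976, 0.1728]
orientation: [-3.136, -0.002, 1.658]
ft_force: [0.3, -0.7, 0.2]
grip_width: 0.0447
grasp_force: 0.0
```

Request:
{"name": "arm_command", "arguments": {"steps": [[[0, 0, -0.04], [0, 0, 0], 120], [[0, 0, -0.04], [0, 0, 0], 120], [[0, 0, -0.04], [0, 0, 0], 120], [[0.003, -0.04, 0], [0, 0, 0], 120], [[0.003, -0.04, 0], [0, 0, 0], 120]]}}

```text
time: 31.27
tcp_pos: [0.5243, -0.0988, 0.2985]
orientation: [3.138, 0.001, 1.658]
ft_force: [-0.0, -0.3, -0.2]
grip_width: 0.0453
grasp_force: 0.0
```

Request:
{"name": "arm_command", "arguments": {"steps": [[[0.003, -0.04, 0], [0, 0, 0], 120], [[0.003, -0.04, 0], [0, 0, 0], 120], [[0.003, -0.04, 0], [0, 0, 0], 120], [[0, 0, 0], [0, 0, 0], 120], [[0, 0, 0], [0, 0, 0], 120]]}}

```text
time: 31.68
tcp_pos: [0.4023, -0.1002, 0.2971]
orientation: [3.138, 0.001, 1.657]
ft_force: [-0.2, -0.5, 0.6]
grip_width: 0.0454
grasp_force: 0.0
```

Run:
```python
from h import *
np.set_printoptions(precision=3,suppress=True)
T,d=optics.camera("top");S,ds=optics.camera("scene"); np.savez("pics/9.npz",T=T,d=d,S=S,ds=ds)
W=cloud("top",d); m=(W[...,2]>.055)&(W[...,2]<.075)&(abs(W[...,0]-.605)<.04)&(abs(W[...,1]+.097)<.04)
q=W[m]; print(len(q),q.min(0)/2+q.max(0)/2,cv2.fitLine(q[:,:2].astype(np.float32),2,0,.01,.01).ravel())
for n,D in(("top",d),("scene",ds)):
  W=cloud(n,D); m=(abs(W[...,2]-.046)<.006)&(W[...,0]>.47)&(W[...,0]<.57)&(W[...,1]>.09)&(W[...,1]<.36)
  for c,s in cents(m,40): print("in box",n,c,s,ray(n,c,.045))
for n,I,D in(("top",T,d),("scene",S,ds)):
  W=cloud(n,D); hs=cv2.cvtColor(I,cv2.COLOR_RGB2HSV); b=(hs[...,0]>105)&(hs[...,0]<128)&(hs[...,1]>100)&(W[...,2]>.1)&(W[...,2]<.26)&(W[...,1]>.15)&(W[...,1]<.29)&(W[...,0]>.4)
  q=W[b]; print(n,np.median(q,axis=0),"hinge-angle", np.degrees(np.arctan2(np.median(q[:,2])-.063,.598-np.median(q[:,0]))))
a=cv2.resize(T[137:190,222:275,::-1],(500,500),interpolation=cv2.INTER_CUBIC)
cv2.imwrite("pics/f9.png",a)
cv2.imwrite("pics/s9.png",S[...,::-1])
```

```text
135 [ 0.606 -0.096  0.064] [ 0.096 -0.995  0.605 -0.096]
top [0.471 0.226 0.192] hinge-angle 45.5231115969379
scene [0.475 0.216 0.189] hinge-angle 45.681553416582126
```

View pics/f9.png

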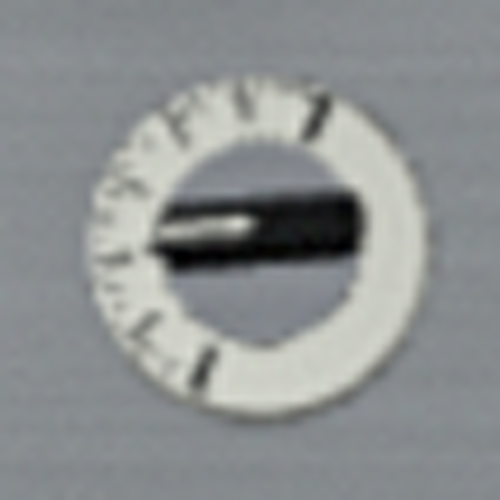

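View pics/s9.png

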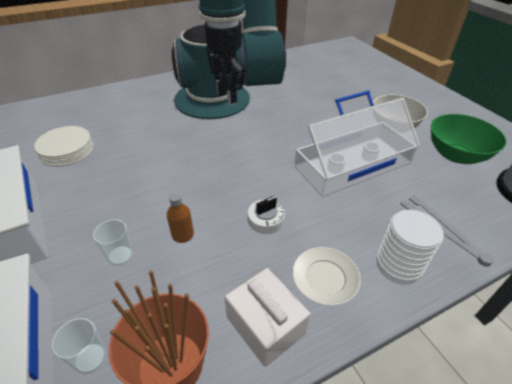

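The cover is at 45.5°. The two tubs stand upright in the box at (337,160) and (371,150) px, and the bottle (180,222) and tumbler (114,242) are untouched. The dial's pointer lies at about 95° bearing, on the 10-minute mark at (112,258) in the timer crop. The robot is clear of everything, so I'll hand in.

```bash
python3 -c "
from workcell import workorder
print(workorder.close_job())"
```

```text
the job is handed in; nothing more can be done
None
```

I handed the job in with both tubs upright in the box, the cover at about 45°, and the timer wound past 30 and set back to 10 minutes with the bottle and tumbler standing. However, the wrist force read about 158 N (limit 120 N) when I drove the cover into its back stop, which may fail the run, and a finger also pressed one tub's lid with about 52 N during a misaligned grasp.

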